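# Pack the brass birdcages into their gift-box trays

## Robot

A 6-joint arm with a two-finger parallel gripper is mounted at the origin on the work surface. World frame = base frame: x ahead of the robot, y to its left, z up, the work surface at z = 0. Lengths are in m, angles in degrees, forces in N, time in s.
With the tool pointing down it reaches from about 0.3 to 0.75 m from the base axis. Payload 8.5 kg.
Tool frame: the origin (TCP) lies midway between the tips of the shut fingers; the grasp point (between the pads) lies 19 mm behind it (env.pinch_z is the z of the grasp point in the tool frame, in m); z points along the fingers, y is the line along which they close (so a half turn about z gives the same grasp; the last joint's range is limited). The gripper opens to 85 mm and grips with 20 to 120 N. Pads are 22 mm wide; open, the fingers measure 114 mm over their backs; the gripper's body (76 mm by 85 mm) begins 54 mm behind the grasp point. The pads swing forward as they close: fully open they stand 13 mm farther back than shut.
Start: joints at [-85.216, 21.807, 74.336, -0, 83.858, -12.336], TCP at [0.162, -0.526, 0.231] pointing down, gripper open.
Joint ranges: [-178.18, 178.18], [-50.72, 133.34], [12.68, 142.11], [-81.47, 261.47], [9.98, 163.14], [-165.26, 165.26]. Speed limits (degrees/s): [136.94, 136.94, 180, 180, 180, 180].

## Interface

Orientations are given as a 3x3 rotation matrix whose columns are the frame's x, y, z axes.
In Python, from rig import env gives the robot as it stands.
- The arm moves only by the tool arm_command, never from a script. Its argument "deltas" is a list of rows, each an object of numbers: "rx", "ry", "rz": the turn, a rotation vector about the tool's x, y, z in rad; "dx", "dy", "dz": the shift along the tool's x, y, z in m; "fingers": the finger opening in m, from 0 to 0.0854. In form: [{"rx": .., "ry": .., "rz": .., "dx": .., "dy": .., "dz": .., "fingers": ..}, ...]. A call has 1 to 12 rows; each row shifts and turns the commanded pose from where the row before left it, along the tool's axes as they then stand; what a row does not reach is not made up. A row lasts 1/10 s, in which the tool goes at most 50 mm and 8.59 degrees, less where a joint would pass 70% of its speed; a pose out of reach is approached as far as the arm can. A call is refused whole if a number of a shift passes 0.05 or a number of a turn 0.15, either way. A call with a gripper value outside its range is refused whole. The fingers move at their own pace and stop on an object; "squeeze" is the grip in N (left out, the last holds). Time passes only in rows, so rows that do not move let the fingers close. It gives the time, the measured TCP pose, the force, the opening and the grip force at its end, in the units of the state.
- env.observe(): the state, without advancing time (a new reading comes with each control period).
- env.get_image(name): name is "scene" or "top"; returns a dict with "color" (384x512x3 uint8, blue, green, red), "camera_matrix" (3x3 intrinsics, pixels), "eye" and "orientation" of the camera in the world. Camera axes: x right, y up, looking along -z (the intrinsics and any distortion apply to the point x, -y, -z); pixel columns grow to the right and rows downward; lengths in m; the calibration is good to about 2 mm. A picture is of the moment at which its call begins. There is no depth.
- env.close_job(): hands the job in; it is judged then, once.
Trained networks look in a picture, given as the dict that the camera call returned (one of the last four; its "shot" number tells which), for a name from the list of things; names that differ only in an ending like _2 or _b are one class to them, and where a whole thing is asked for, a point or a joint stands for the part that bears it (a point fixed in the world has none). Each returns a list of dicts, best first, with "p" (0 to 1); they miss things now and then, are a little off and sometimes report something else, mostly with a low value. They report only what shows in the picture. A call takes as long as a camera call. They do not tell look-alikes from the thing itself.
- env.look_for(query, picture): "box" ([left, top, right, bottom] in pixels, round what is visible of it).
- env.tip_of(query, picture): "location" ([column, row] in pixels: a listed point, or the origin of a listed thing).
The state is a dict: "time_s": time; "q": joint angles; "qvel": joint speeds; "joint_efforts": joint torques, N m; "position": TCP position; "tool_rot": TCP orientation; "ft_force": force on the tool from outside, world axes, zero at the start; "wrist_torque": the same for the moment, N m; "grip_width": finger opening in m; "gripper_force": force on a finger pad.
Only numpy, scipy, OpenCV 4.12 (cv2) and the standard library are available. Lean on these libraries where they do the work, as an engineer would, in place of code of your own. Each camera call takes 0.05 s, during which the arm holds its last target. There are 200 camera calls.

## Task

Pack the four round brass birdcage candle holders into the open gift-box trays made for them: the large cage in the large square tray, the medium cage in the smaller square tray, and the two small cages in the two-cell tray, one in each cell. Lower each one in gently, without dropping or tipping it over, so that it stands upright on the floor of its tray, and leave the square lantern, the candle jar and the potted succulent standing where they are.

Things in the scene. Friction and masses are not known exactly. Their poses are not given: they have to be found in the camera images.
- cage_large: The large round birdcage of brass wire, domed, a tealight inside, loose: foot 82 mm in diameter, 120 mm tall in all. Hold it from above by the finial on its dome, an upright brass knob 14 mm in diameter, from 100 to 120 mm above the foot; the dome spreads below it, straight sides end at 67 mm. About 260 g. Origin: centre of its underside; z up its axis.
- cage_medium: The medium round birdcage of brass wire, domed, a tealight inside, loose: foot 62 mm in diameter, 96 mm tall in all. Hold it from above by the finial on its dome, an upright brass knob 14 mm in diameter, from 76 to 96 mm above the foot; the dome spreads below it, straight sides end at 54 mm. About 170 g. Origin: centre of its underside; z up its axis.
- cage_small_a: A small round birdcage of brass wire, one of two alike, domed, a tealight inside, loose: foot 44 mm in diameter, 72 mm tall in all. Hold it from above by the finial on its dome, an upright brass knob 14 mm in diameter, from 52 to 72 mm above the foot; the dome spreads below it, straight sides end at 40 mm. About 100 g. Origin: centre of its underside; z up its axis.
- cage_small_b: A small round birdcage of brass wire, the other of two alike, domed, a tealight inside, loose: foot 44 mm in diameter, 72 mm tall in all. Hold it from above by the finial on its dome, an upright brass knob 14 mm in diameter, from 52 to 72 mm above the foot; the dome spreads below it, straight sides end at 40 mm. About 100 g. Origin: centre of its underside; z up its axis.
- tray_large: The large square tray: open bottom half of a kraft gift box, 108 x 108 mm outside, one cell 102 x 102 mm inside, walls 3 mm thick and 28 mm high, floor 3 mm thick; does not slide. Origin: centre of its underside, z up.
- tray_medium: The smaller square tray: open bottom half of a kraft gift box, 84 x 84 mm outside, one cell 78 x 78 mm inside, walls 3 mm thick and 28 mm high, floor 3 mm thick; does not slide. Origin: centre of its underside, z up.
- tray_twin: The two-cell tray: open bottom half of a long kraft gift box, 66 mm (its x) by 129 mm (its y) outside; a 3 mm divider as high as the walls makes two cells each 60 x 60 mm inside, centres 31.5 mm from the origin along the tray's +y and -y; walls 3 mm thick and 28 mm high, floor 3 mm thick; does not slide. Origin: centre of its underside, z up.
- lantern: Bystander: square brass lantern with glass sides and a stepped pyramid roof, 64 x 64 mm, 91 mm tall, loose. Origin: centre of its underside.
- candle_jar: Bystander: candle in an amber glass jar with a flat wooden lid, 70 mm in diameter, 72 mm tall, loose. Origin: centre of its underside.
- succulent: Bystander: green succulent in a small terracotta pot, 68 mm in diameter at the rim, about 78 mm tall, loose. Origin: centre of its underside.
Mind the look-alikes: they are no part of the job. Leave any orange or purple look-alike of the tray_twin alone.

How it is judged:
By the outcome, as a careful person would: the job done as asked, in the order asked, and still so for the second after the job is handed in, with the robot touching nothing.
It also fails if it takes over 120 s, if anything falls off the work surface, if the arm or the gripper's body presses on something with over 40 N, if the wrist force passes 120 N, or if a joint passes its speed limit or range.

## Working session

There is one attempt and no reset: what is moved stays moved. The work goes in short steps, Python scripts to look and compute and a tool call to move; the robot and the scene stay as the last step left them, time stands still between calls to the robot, and variables do not carry over. Pictures are saved under pics/ and viewed, at most 14 in all, crops included, and the job is handed in when it is done.

Besides the shell and the picture viewer there is one more tool, called after "Call:" as a command line: name --argument value ..., lists and objects as JSON in quotes. arm_command: Moves the arm, as the interface text tells. Its arguments: {"type":"object","properties":{"deltas":{"type":"array"},"squeeze":{"type":"number"}},"required":["deltas"]}

```bash
mkdir -p pics; python3 - <<'E'
from rig import env
import cv2,numpy as np
np.set_printoptions(precision=4,suppress=True)
for n in("scene","top"):
    p=env.get_image(n); cv2.imwrite(f"pics/{n}0.png",p["color"])
    print(n,p["camera_matrix"],p["eye"],p["orientation"],[k for k in p])
    for q in["cage_large","cage_medium","cage_small_a","tray_large","tray_medium","tray_twin","lantern","candle_jar","succulent"]:
        print(q,[(np.round(d["box"]).astype(int).tolist(),round(d["p"],2)) for d in env.look_for(q,p)][:4],[(np.round(d["location"],1).tolist(),round(d["p"],2)) for d in env.tip_of(q,p)][:4])
print(env.observe(),env.pinch_z)
E
```

```text
scene [[493.1145   0.     263.2259]
 [  0.     493.1145 192.6486]
 [  0.       0.       1.    ]] [1.3703 0.2928 1.1314] [[-0.3488 -0.7237  0.5955]
 [ 0.9371 -0.2767  0.2127]
 [ 0.0109  0.6322  0.7747]] ['color', 'camera_matrix', 'eye', 'orientation', 'shot']
cage_large [([398, 229, 433, 269], 0.59)] [([410.0, 252.4], 0.79)]
cage_medium [([272, 160, 293, 187], 0.73)] [([281.4, 180.7], 0.62)]
cage_small_a [([219, 151, 232, 175], 0.63), ([130, 148, 141, 174], 0.52)] [([135.7, 166.6], 0.72)]
tray_large [([318, 218, 368, 261], 0.75)] [([344.6, 240.3], 0.68)]
tray_medium [([241, 204, 286, 238], 0.87), ([318, 214, 370, 264], 0.62)] [([261.9, 224.3], 0.69)]
tray_twin [([159, 180, 209, 217], 0.81), ([89, 179, 141, 206], 0.74), ([134, 109, 179, 144], 0.69)] [([115.7, 199.7], 0.84), ([156.7, 127.3], 0.68), ([183.5, 199.7], 0.56), ([225.3, 170.8], 0.36)]
lantern [([172, 133, 196, 162], 0.72)] [([187.6, 155.5], 0.91), ([317.2, 191.6], 0.26)]
candle_jar [([358, 180, 386, 211], 0.93)] [([363.4, 200.2], 0.85), ([183.4, 199.6], 0.68)]
succulent [([308, 166, 330, 200], 0.94)] [([318.0, 189.7], 0.59)]

[... 1023 characters left out ...]
135, 204, 163, 227], 0.98)] [([152.1, 216.3], 0.94)]
succulent [([190, 195, 212, 222], 0.94)] [([201.2, 209.8], 0.55)]
{'time_s': 1.9, 'q': array([-85.2165,  21.8078,  74.3362,  -0.0014,  83.8576, -12.3356]), 'qvel': array([-0.0174, -0.0852,  0.04  ,  0.0199, -0.0002, -0.1343]), 'joint_efforts': array([  0.0005, -44.8322, -23.1462,  -0.0002,   0.0005,   0.    ]), 'position': array([ 0.1619, -0.5256,  0.2313]), 'tool_rot': array([[ 0.9557,  0.2944, -0.    ],
       [ 0.2944, -0.9557,  0.    ],
       [-0.    , -0.    , -1.    ]]), 'ft_force': array([-0.7169, -0.3232,  0.5383]), 'wrist_torque': array([-0.0193,  0.0025,  0.0088]), 'gripper_force': 0.0, 'grip_width': 0.08533202972851368} -0.0187
```

```bash
python3 - <<'E'
import cv2
a=cv2.imread("pics/scene0.png")[95:295,70:450];b=cv2.imread("pics/top0.png")[100:260,70:430]
cv2.imwrite("pics/s1.png",cv2.resize(a,(798,420),interpolation=cv2.INTER_CUBIC))
cv2.imwrite("pics/t1.png",cv2.resize(b,(792,352),interpolation=cv2.INTER_CUBIC))
E
```

```text
(no output)
```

View pics/s1.png

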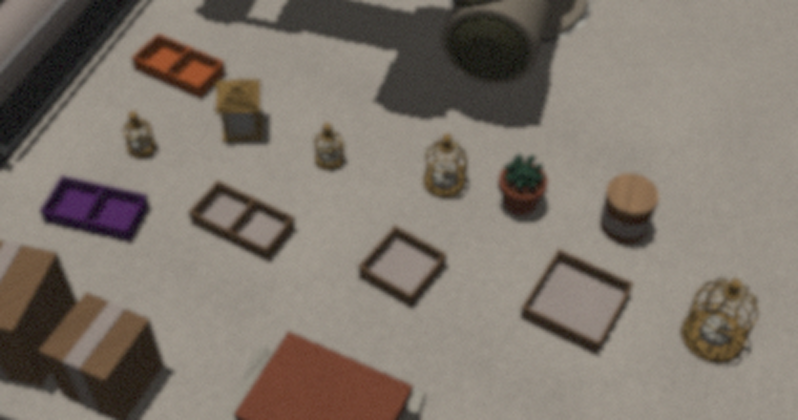

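View pics/t1.png

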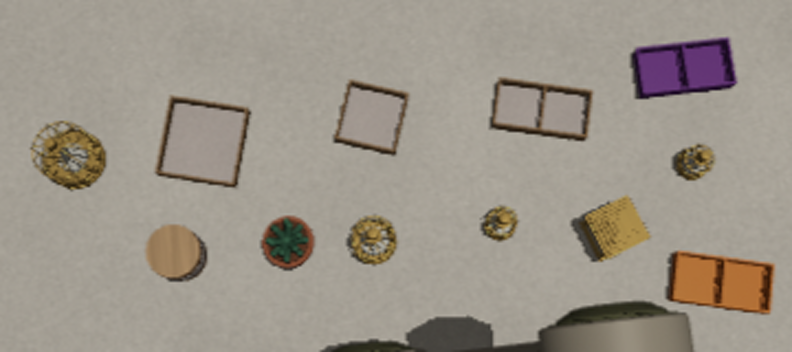

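```bash
python3 - <<'E'
import cv2,numpy as np
s=cv2.imread("pics/scene0.png");t=cv2.imread("pics/top0.png")
C=[((413,248),(102,172)),((283,172),(239,209)),((226,164),(297,201)),((136,160),(386,173))]
f=lambda im,c:cv2.resize(im[c[1]-25:c[1]+25,c[0]-25:c[0]+25],(200,200),interpolation=cv2.INTER_CUBIC)
m=np.vstack([np.hstack([f(s,c[0]) for c in C]),np.hstack([f(t,c[1]) for c in C])])
cv2.imwrite("pics/m1.png",m)
E
```

```text
(no output)
```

View pics/m1.png

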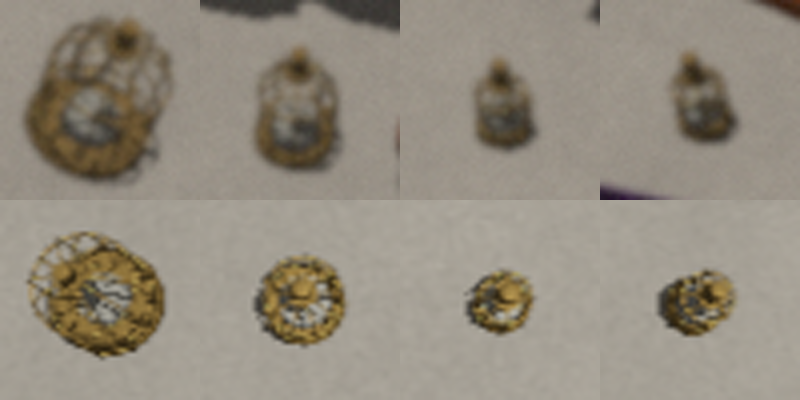

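```bash
cat > h.py <<'E'
import numpy as np
np.set_printoptions(precision=4,suppress=True)
CAM={"s":((493.1145,263.2259,192.6486),[1.3703,.2928,1.1314],[[-.3488,-.7237,.5955],[.9371,-.2767,.2127],[.0109,.6322,.7747]]),
"t":((490.2031,249.8903,186.6338),[.2752,-.0097,1.4559],[[-.0235,.9872,-.158],[-.9997,-.0231,.0047],[.001,.1581,.9874]])}
def ray(c,p):
    (f,u,v),e,R=CAM[c]; d=np.array(R)@[(p[0]-u)/f,-(p[1]-v)/f,-1]
    return np.array(e),d/np.linalg.norm(d)
def tri(ps,pt):
    A=np.zeros((3,3));b=np.zeros(3);R=[ray("s",ps),ray("t",pt)]
    for e,d in R: P=np.eye(3)-np.outer(d,d);A+=P;b+=P@e
    x=np.linalg.solve(A,b); return x,1e3*max(np.linalg.norm(np.cross(x-e,d)) for e,d in R)
def plane(c,p,z):
    e,d=ray(c,p); return e+d*(z-e[2])/d[2]
E
python3 - <<'E'
from h import *
C=[((413,248),(102,172)),((283,172),(239,209)),((226,164),(297,201)),((136,160),(386,173))]
S=[(125,33),(99,63),(100,71),(90,65)];T=[(66,72),(102,92),(110,95),(115,92)]
for n,c,s,t,h in zip(["L","M","sa","sb"],C,S,T,[.110,.086,.062,.062]):
    s=np.array(c[0])-25.4+np.array(s)/4;t=np.array(c[1])-25.4+np.array(t)/4
    print(n,*tri(s,t),"expect z",h,plane("s",s,h),plane("t",t,h))
T={"L":([(171,97),(249,106),(238,186),(157,173)],[(600,351),(523,308),(563,252),(631,289)]),
"M":([(350,81),(408,95),(395,153),(335,141)],[(411,304),(360,267),(397,229),(446,262)]),
"W":([(498,79),(592,90),(586,139),(491,128)],[(272,258),(191,216),(219,183),(294,226)])}
for k,(t,s) in T.items():
    t=np.array(t)/2.2+[69.7,99.7]; s=np.array(s)/2.1+[69.7,94.7]
    X=[tri(a,b) for a,b in zip(s,t)]
    P=np.array([x[0] for x in X]); print(k,P.mean(0),"z",P[:,2],"edges",[np.linalg.norm(P[i]-P[i-1]) for i in range(4)],"yaw",np.degrees(np.arctan2(*(P[0]-P[1])[[1,0]])),np.degrees(np.arctan2(*(P[3]-P[2])[[1,0]])))
    for c,p in(("s",s),("t",t)): print(c,np.mean([plane(c,q,.028) for q in p],0))
for n,q in dict(lantern=(347.3,207.3),jar=(152.1,216.3),succ=(201.2,209.8)).items(): print(n,plane("t",q,0))
E
```

```text
L [0.5629 0.4218 0.1113] 0.9276630274201749 expect z 0.11 [0.5615 0.4229 0.11  ] [0.5633 0.4213 0.11  ]
M [0.4385 0.0163 0.0825] 0.7846938601027765 expect z 0.086 [0.4414 0.0179 0.086 ] [0.4383 0.0154 0.086 ]
sa [ 0.4577 -0.1554  0.0618] 1.274831814050941 expect z 0.062 [ 0.4576 -0.154   0.062 ] [ 0.458  -0.1566  0.062 ]
sb [ 0.5359 -0.4213  0.0618] 0.08710194472211626 expect z 0.062 [ 0.536  -0.4213  0.062 ] [ 0.5358 -0.4212  0.062 ]
L [0.5811 0.2475 0.0169] z [0.0119 0.025  0.0172 0.0136] edges [np.float64(0.1071640375937886), np.float64(0.11053800413812519), np.float64(0.11163815805002103), np.float64(0.1070252862767561)] yaw 80.21134236837446 77.94991712485735
s [0.588 0.251 0.028]
t [0.5795 0.2421 0.028 ]
M [0.6086 0.0163 0.014 ] z [0.0106 0.0214 0.0171 0.0068] edges [np.float64(0.08550983090951758), np.float64(0.08433717379594452), np.float64(0.08251753461681043), np.float64(0.08359071374553269)] yaw 73.13094645592082 75.20027588769092
s [0.6177 0.0213 0.028 ]
t [0.6059 0.0142 0.028 ]
W [ 0.6151 -0.2163  0.0129] z [0.0104 0.019  0.0186 0.0037] edges [np.float64(0.06649374715988841), np.float64(0.13080214745171123), np.float64(0.06831014016944012), np.float64(0.12868771065483095)] yaw 81.05789744705687 80.05562710217598
s [ 0.6249 -0.2077  0.028 ]
t [ 0.6123 -0.2164  0.028 ]
lantern [ 0.4388 -0.3062  0.    ]
jar [0.4255 0.2767 0.    ]
succ [0.4415 0.1303 0.    ]
```

```bash
cat > fit.py <<'E'
from h import *
import cv2
from scipy.optimize import minimize
im={"s":cv2.imread("pics/scene0.png"),"t":cv2.imread("pics/top0.png")}
def proj(c,X):
    (f,u,v),e,R=CAM[c]; q=(np.asarray(X)-e)@np.array(R); return np.c_[u-f*q[:,0]/q[:,2],v+f*q[:,1]/q[:,2]]
def verts(x,y,a,w,l):
    c,s=np.cos(a),np.sin(a)
    return np.array([[x+c*i*w/2-s*j*l/2,y+s*i*w/2+c*j*l/2,z] for z in(0,.028) for i,j in((-1,-1),(-1,1),(1,1),(1,-1))])
K=8
def sil(c,v):
    p=(proj(c,v)+.5)*K; return cv2.convexHull(p.astype(np.float32))/K
def mask(c,pts):
    b=im[c].astype(int); lo=pts.min(0)-8; hi=pts.max(0)+8
    m=np.zeros(b.shape[:2],np.uint8); R=tuple(slice(int(a),int(z)) for a,z in((lo[1],hi[1]),(lo[0],hi[0])))
    g=b[R].sum(2); bg=np.median(np.r_[g[0],g[-1],g[:,0],g[:,-1]]); sat=b[R].max(2)-b[R].min(2)
    m[R]=(g<bg*.8)
    n,l,st,_=cv2.connectedComponentsWithStats(m); k=1+st[1:,4].argmax()
    return cv2.convexHull(np.argwhere(l==k)[:,::-1].astype(np.float32)+.5)
def fit(name,x0,w,l):
    H={}
    for c in"st": H[c]=mask(c,proj(c,verts(*x0,w,l)))
    def cost(p,cs):
        r=0
        for c in cs:
            h=sil(c,verts(*p,w,l)); a=cv2.intersectConvexConvex(h,H[c])[0]
            r+=1-a/(cv2.contourArea(h)+cv2.contourArea(H[c])-a)
        return r
    for cs in("s","t","st"):
        r=minimize(cost,x0,args=(cs,),method="Nelder-Mead",options=dict(initial_simplex=np.array([x0,[x0[0]+.01,*x0[1:]],[x0[0],x0[1]+.01,x0[2]],[x0[0],x0[1],x0[2]+.1]])))
        print(name,cs,r.x[:2],np.degrees(r.x[2]),r.fun)
    for c in"st":
        v=proj(c,verts(*r.x,w,l)); 
        for q in(v[:4],v[4:]): cv2.polylines(big[c],[((q+.5)*3*16).astype(int)],True,(0,255,0),1,shift=4)
    return r.x
big={c:cv2.resize(im[c],None,fx=3,fy=3) for c in im}
if __name__=="__main__":
    for n,x0,w,l in(("L",[.583,.247,np.radians(-11)],.108,.108),("M",[.61,.016,np.radians(-16)],.084,.084),("W",[.616,-.214,np.radians(-9.5)],.066,.129)): fit(n,x0,w,l)
    a=big["s"][525:800,450:1120];b=big["t"][390:570,400:1030]
    o=np.zeros((460,670,3),np.uint8);o[:275]=a;o[280:,:630]=b;cv2.imwrite("pics/fit.png",o)
E
python3 fit.py
```

```text
L s [0.5816 0.2487] -10.972612040330255 0.03363460328559564
L t [0.5804 0.2452] -10.22480245777094 0.013861904274522496
L st [0.5807 0.2459] -10.468495827530537 0.0841034861001374
M s [0.6108 0.0196] -14.492732476494103 0.04744285831881223
M t [0.6091 0.016 ] -14.638116701415496 0.031868703316249025
M st [0.6096 0.0172] -14.878817623190251 0.09180164719115191
W s [ 0.6164 -0.215 ] -9.707662404327456 0.02563646575912648
W t [ 0.6153 -0.2161] -9.232465390820058 0.031290250891614635
W st [ 0.6157 -0.2152] -9.466286702966647 0.0657584216158873
```

View pics/fit.png

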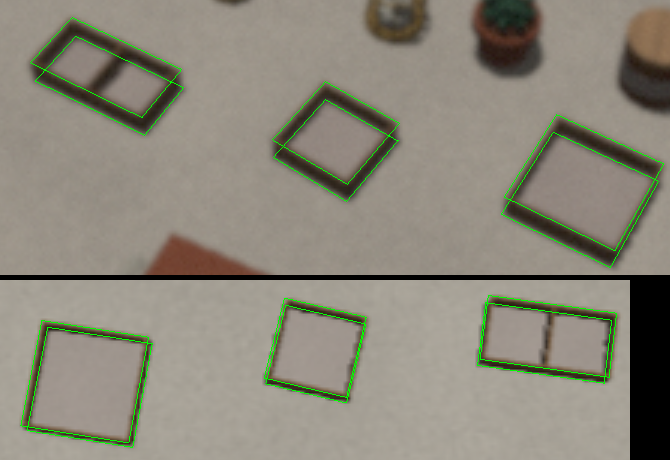

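Call:
arm_command --deltas '[{"dx":0.015,"dy":-0.018,"dz":-0.005,"fingers":0.05},{"dx":0.0275,"dy":-0.033},{"dx":0.0275,"dy":-0.033},{"dx":0.0275,"dy":-0.033},{"dx":0.0275,"dy":-0.033},{"dx":0.0275,"dy":-0.033},{"dx":0.0275,"dy":-0.033},{"dx":0.0275,"dy":-0.033},{"dx":0.0275,"dy":-0.033},{"dx":0.0275,"dy":-0.033},{"dx":0.0275,"dy":-0.033},{"dx":0.0275,"dy":-0.033}]' --squeeze 40

```text
invalid input
```

Call:
arm_command --deltas '[{"dx":0.0275,"dy":-0.033},{"dx":0.0275,"dy":-0.033},{"dx":0.0275,"dy":-0.033},{"dx":0.0275,"dy":-0.033},{"dx":0.0275,"dy":-0.033},{"dx":0.0275,"dy":-0.033},{"dx":0.0275,"dy":-0.033},{"dx":0.0275,"dy":-0.033},{"dx":0.0275,"dy":-0.033},{"dx":0.0275,"dy":-0.033},{"dx":0.0275,"dy":-0.033},{"dx":0.015,"dy":-0.018}]'

```text
invalid input
```

Call:
arm_command --deltas '[{"rx":0,"ry":0,"rz":0,"dx":0.015,"dy":-0.018,"dz":-0.005,"fingers":0.05}]' --squeeze 40

```text
time_s: 2.0
position: [0.1702, -0.505, 0.2354]
tool_rot: [[0.956, 0.293, -0.0], [0.293, -0.956, 0.001], [-0.0, -0.001, -1.0]]
ft_force: [0.4, 0.5, -0.2]
grip_width: 0.073
gripper_force: 0.0
```

Call:
arm_command --deltas '[{"rx":0,"ry":0,"rz":0,"dx":0.0285,"dy":-0.034,"dz":0,"fingers":0.05},{"rx":0,"ry":0,"rz":0,"dx":0.0285,"dy":-0.034,"dz":0,"fingers":0.05},{"rx":0,"ry":0,"rz":0,"dx":0.0285,"dy":-0.034,"dz":0,"fingers":0.05},{"rx":0,"ry":0,"rz":0,"dx":0.0285,"dy":-0.034,"dz":0,"fingers":0.05},{"rx":0,"ry":0,"rz":0,"dx":0.0285,"dy":-0.034,"dz":0,"fingers":0.05},{"rx":0,"ry":0,"rz":0,"dx":0.0285,"dy":-0.034,"dz":0,"fingers":0.05},{"rx":0,"ry":0,"rz":0,"dx":0.0285,"dy":-0.034,"dz":0,"fingers":0.05},{"rx":0,"ry":0,"rz":0,"dx":0.0285,"dy":-0.034,"dz":0,"fingers":0.05},{"rx":0,"ry":0,"rz":0,"dx":0.0285,"dy":-0.034,"dz":0,"fingers":0.05},{"rx":0,"ry":0,"rz":0,"dx":0.0285,"dy":-0.034,"dz":0,"fingers":0.05},{"rx":0,"ry":0,"rz":0,"dx":0.0285,"dy":-0.034,"dz":0,"fingers":0.05}]'

```text
time_s: 3.1
position: [0.3608, -0.0525, 0.2366]
tool_rot: [[0.956, 0.294, 0.001], [0.294, -0.956, -0.001], [0.001, 0.001, -1.0]]
ft_force: [0.4, -0.5, 0.3]
grip_width: 0.0502
gripper_force: 0.0
```

Call:
arm_command --deltas '[{"rx":0,"ry":0,"rz":0,"dx":0.0285,"dy":-0.034,"dz":0,"fingers":0.05},{"rx":0,"ry":0,"rz":0,"dx":0.0285,"dy":-0.034,"dz":0,"fingers":0.05},{"rx":0,"ry":0,"rz":0,"dx":0.0285,"dy":-0.034,"dz":0,"fingers":0.05},{"rx":0,"ry":0,"rz":0,"dx":0.0285,"dy":-0.034,"dz":0,"fingers":0.05},{"rx":0,"ry":0,"rz":0,"dx":0.0285,"dy":-0.034,"dz":0,"fingers":0.05},{"rx":0,"ry":0,"rz":0,"dx":0.0285,"dy":-0.034,"dz":0,"fingers":0.05},{"rx":0,"ry":0,"rz":0,"dx":0.0285,"dy":-0.034,"dz":0,"fingers":0.05},{"rx":0,"ry":0,"rz":0,"dx":0.0285,"dy":-0.034,"dz":0,"fingers":0.05},{"rx":0,"ry":0,"rz":0,"dx":0.0285,"dy":-0.034,"dz":0,"fingers":0.05},{"rx":0,"ry":0,"rz":0,"dx":0.0285,"dy":-0.034,"dz":0,"fingers":0.05},{"rx":0,"ry":0,"rz":0,"dx":0.0285,"dy":-0.034,"dz":0,"fingers":0.05},{"rx":0,"ry":0,"rz":0,"dx":0,"dy":0,"dz":0,"fingers":0.05}]'

```text
time_s: 4.3
position: [0.5505, 0.3994, 0.2341]
tool_rot: [[0.955, 0.298, -0.001], [0.298, -0.955, 0.0], [-0.001, -0.001, -1.0]]
ft_force: [-0.1, -0.7, -0.5]
grip_width: 0.05
gripper_force: 0.0
```

Call:
arm_command --deltas '[{"rx":0,"ry":0,"rz":0,"dx":0.018,"dy":-0.018,"dz":0.01,"fingers":0.05},{"rx":0,"ry":0,"rz":0,"dx":0,"dy":0,"dz":0.03,"fingers":0.05},{"rx":0,"ry":0,"rz":0,"dx":0,"dy":0,"dz":0.03,"fingers":0.05},{"rx":0,"ry":0,"rz":0,"dx":0,"dy":0,"dz":0.02,"fingers":0.05},{"rx":0,"ry":0,"rz":0,"dx":0,"dy":0,"dz":0.015,"fingers":0.05},{"rx":0,"ry":0,"rz":0,"dx":0,"dy":0,"dz":0,"fingers":0.05}]'

```text
time_s: 4.9
position: [0.561, 0.417, 0.129]
tool_rot: [[0.956, 0.294, -0.004], [0.294, -0.956, -0.002], [-0.005, 0.001, -1.0]]
ft_force: [-0.4, 0.9, -0.1]
grip_width: 0.0502
gripper_force: 0.0
```

```bash
cat > snap.py <<'E'
import sys,cv2,numpy as np
from rig import env
# snap.py out  X Y Z : crops both views round a world point, 4x
from h import CAM
X=np.array(list(map(float,sys.argv[2:5])));o=[]
for n in("scene","top"):
    im=env.get_image(n)["color"];(f,u,v),e,R=CAM[n[0]];q=(X-e)@np.array(R);c=int(u-f*q[0]/q[2]),int(v+f*q[1]/q[2])
    a,b=max(c[1]-35,0),max(c[0]-35,0); k=im[a:a+70,b:b+70]
    o.append(cv2.resize(k,(350,350),interpolation=cv2.INTER_CUBIC)); print(n,"crop origin",b,a,"x5")
cv2.imwrite(f"pics/{sys.argv[1]}.png",np.hstack(o))
E
python3 snap.py g1 .5625 .422 .1
```

```text
scene crop origin 382 198 x5
top crop origin 58 130 x5
```

View pics/g1.png

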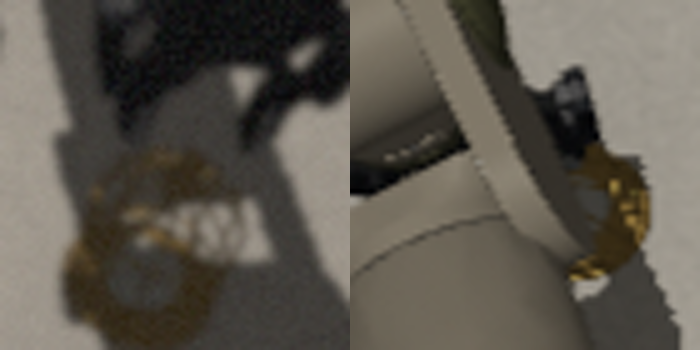

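Call:
arm_command --deltas '[{"rx":0,"ry":0,"rz":0,"dx":0.003,"dy":-0.004,"dz":0.01,"fingers":0.05},{"rx":0,"ry":0,"rz":0,"dx":0,"dy":0,"dz":0.01,"fingers":0.05},{"rx":0,"ry":0,"rz":0,"dx":0,"dy":0,"dz":0.005,"fingers":0.05},{"rx":0,"ry":0,"rz":0,"dx":0,"dy":0,"dz":0,"fingers":0.05}]'

```text
time_s: 5.4
position: [0.5631, 0.4225, 0.1051]
tool_rot: [[0.956, 0.294, -0.002], [0.294, -0.956, -0.001], [-0.002, 0.0, -1.0]]
ft_force: [-0.4, 0.1, 0.1]
grip_width: 0.0498
gripper_force: 0.0
```

Call:
arm_command --deltas '[{"rx":0,"ry":0,"rz":0,"dx":0,"dy":0,"dz":0.003,"fingers":0.03},{"rx":0,"ry":0,"rz":0,"dx":0,"dy":0,"dz":0,"fingers":0.022},{"rx":0,"ry":0,"rz":0,"dx":0,"dy":0,"dz":0,"fingers":0.018},{"rx":0,"ry":0,"rz":0,"dx":0,"dy":0,"dz":0,"fingers":0.015},{"rx":0,"ry":0,"rz":0,"dx":0,"dy":0,"dz":0,"fingers":0.01},{"rx":0,"ry":0,"rz":0,"dx":0,"dy":0,"dz":0,"fingers":0.005},{"rx":0,"ry":0,"rz":0,"dx":0,"dy":0,"dz":0,"fingers":0.005}]'

```text
time_s: 6.1
position: [0.5636, 0.4229, 0.1038]
tool_rot: [[0.956, 0.295, 0.001], [0.295, -0.956, 0.001], [0.001, -0.001, -1.0]]
ft_force: [-0.4, 1.9, 3.0]
grip_width: 0.0119
gripper_force: 39.0
```

Call:
arm_command --deltas '[{"rx":0,"ry":0,"rz":0,"dx":0,"dy":0,"dz":-0.005,"fingers":0.005},{"rx":0,"ry":0,"rz":0,"dx":0,"dy":0,"dz":-0.015,"fingers":0.005},{"rx":0,"ry":0,"rz":0,"dx":0,"dy":0,"dz":-0.02,"fingers":0.005},{"rx":0,"ry":0,"rz":0,"dx":0,"dy":0,"dz":-0.02,"fingers":0.005},{"rx":0,"ry":0,"rz":0,"dx":0,"dy":0,"dz":0,"fingers":0.005},{"rx":0,"ry":0,"rz":0,"dx":0,"dy":0,"dz":0,"fingers":0.005}]'

```text
time_s: 6.7
position: [0.5633, 0.4223, 0.1624]
tool_rot: [[0.956, 0.294, -0.001], [0.294, -0.956, -0.001], [-0.001, 0.0, -1.0]]
ft_force: [-0.6, 0.3, -3.0]
grip_width: 0.0123
gripper_force: 39.1
```

```bash
python3 snap.py g2 .5625 .422 .12
```

```text
scene crop origin 384 193 x5
top crop origin 56 129 x5
```

View pics/g2.png

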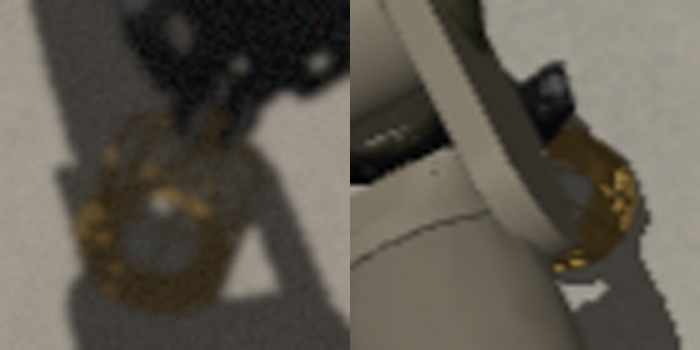

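Call:
arm_command --deltas '[{"rx":0,"ry":0,"rz":0,"dx":-0.005,"dy":0.015,"dz":0,"fingers":0.005},{"rx":0,"ry":0,"rz":0,"dx":-0.005,"dy":0.03,"dz":0,"fingers":0.005},{"rx":0,"ry":0,"rz":0,"dx":-0.005,"dy":0.03,"dz":0,"fingers":0.005},{"rx":0,"ry":0,"rz":0,"dx":-0.005,"dy":0.03,"dz":0,"fingers":0.005},{"rx":0,"ry":0,"rz":0,"dx":-0.005,"dy":0.03,"dz":0,"fingers":0.005},{"rx":0,"ry":0,"rz":0,"dx":-0.005,"dy":0.023,"dz":0,"fingers":0.005},{"rx":0,"ry":0,"rz":0,"dx":-0.005,"dy":0.015,"dz":0,"fingers":0.005},{"rx":0,"ry":0,"rz":0,"dx":0,"dy":0,"dz":0,"fingers":0.005},{"rx":0,"ry":0,"rz":0,"dx":0,"dy":0,"dz":0,"fingers":0.005}]'

```text
time_s: 7.7
position: [0.5808, 0.2474, 0.1629]
tool_rot: [[0.956, 0.294, -0.001], [0.294, -0.956, 0.0], [-0.001, -0.0, -1.0]]
ft_force: [0.4, 1.3, -2.7]
grip_width: 0.0119
gripper_force: 39.1
```

```bash
python3 snap.py g3 .581 .247 .07; python3 -c "
from rig import env;print(env.observe()['position'])
from fit import *
a=np.linspace(0,2*np.pi,60)
im=cv2.imread('pics/g3.png')
for k,(c,o) in enumerate((('s',None),('t',None))):
    cx=proj(c,[[.581,.247,.07]])[0].astype(int)-35
    P=np.c_[.581+.041*np.cos(a),.247+.041*np.sin(a),0*a+.0595]
    q=(proj(c,P)+.5-cx)*5+[350*k,0]
    cv2.polylines(im,[q.astype(int)],True,(0,0,255),1)
cv2.imwrite('pics/g3.png',im)"
```

```text
scene crop origin 311 190 x5
top crop origin 123 125 x5
[0.58076305 0.24801277 0.16307141]
```

View pics/g3.png

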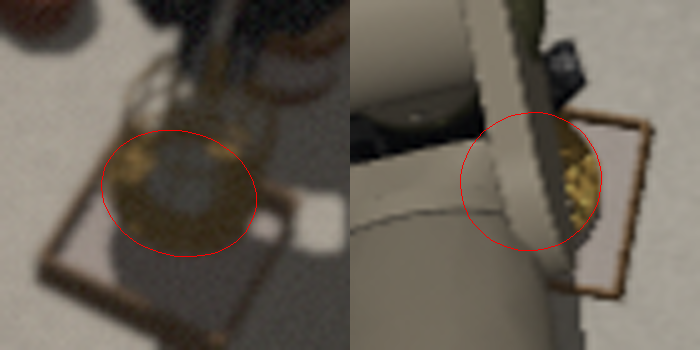

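Call:
arm_command --deltas '[{"rx":0,"ry":0,"rz":0,"dx":0,"dy":0,"dz":0.01,"fingers":0.005},{"rx":0,"ry":0,"rz":0,"dx":0,"dy":0,"dz":0.015,"fingers":0.005},{"rx":0,"ry":0,"rz":0,"dx":0,"dy":0,"dz":0.012,"fingers":0.005},{"rx":0,"ry":0,"rz":0,"dx":0,"dy":0,"dz":0.008,"fingers":0.005},{"rx":0,"ry":0,"rz":0,"dx":0,"dy":0,"dz":0.005,"fingers":0.005},{"rx":0,"ry":0,"rz":0,"dx":0,"dy":0,"dz":0.003,"fingers":0.005},{"rx":0,"ry":0,"rz":0,"dx":0,"dy":0,"dz":0,"fingers":0.005},{"rx":0,"ry":0,"rz":0,"dx":0,"dy":0,"dz":0,"fingers":0.005}]'

```text
time_s: 8.6
position: [0.5813, 0.2471, 0.1108]
tool_rot: [[0.956, 0.294, 0.001], [0.294, -0.956, 0.0], [0.001, 0.0, -1.0]]
ft_force: [0.1, -0.5, -2.3]
grip_width: 0.012
gripper_force: 39.1
```

Call:
arm_command --deltas '[{"rx":0,"ry":0,"rz":0,"dx":0,"dy":0,"dz":0.001,"fingers":0.005},{"rx":0,"ry":0,"rz":0,"dx":0,"dy":0,"dz":0.001,"fingers":0.005},{"rx":0,"ry":0,"rz":0,"dx":0,"dy":0,"dz":0,"fingers":0.005}]'

```text
time_s: 8.9
position: [0.581, 0.247, 0.1083]
tool_rot: [[0.956, 0.294, -0.0], [0.294, -0.956, -0.0], [-0.0, -0.0, -1.0]]
ft_force: [0.4, 0.4, -1.7]
grip_width: 0.0121
gripper_force: 39.1
```

Call:
arm_command --deltas '[{"rx":0,"ry":0,"rz":0,"dx":0,"dy":0,"dz":0.001,"fingers":0.005},{"rx":0,"ry":0,"rz":0,"dx":0,"dy":0,"dz":0.001,"fingers":0.005},{"rx":0,"ry":0,"rz":0,"dx":0,"dy":0,"dz":0,"fingers":0.005}]'

```text
time_s: 9.2
position: [0.5811, 0.2471, 0.1066]
tool_rot: [[0.956, 0.294, 0.0], [0.294, -0.956, 0.0], [0.0, 0.0, -1.0]]
ft_force: [-0.6, -0.2, 0.2]
grip_width: 0.0121
gripper_force: 39.5
```

Call:
arm_command --deltas '[{"rx":0,"ry":0,"rz":0,"dx":0,"dy":0,"dz":0,"fingers":0.016},{"rx":0,"ry":0,"rz":0,"dx":0,"dy":0,"dz":0,"fingers":0.025},{"rx":0,"ry":0,"rz":0,"dx":0,"dy":0,"dz":0,"fingers":0.045},{"rx":0,"ry":0,"rz":0,"dx":0,"dy":0,"dz":0,"fingers":0.045},{"rx":0,"ry":0,"rz":0,"dx":0,"dy":0,"dz":-0.01,"fingers":0.045},{"rx":0,"ry":0,"rz":0,"dx":0,"dy":0,"dz":-0.03,"fingers":0.045},{"rx":0,"ry":0,"rz":0,"dx":0,"dy":0,"dz":-0.04,"fingers":0.045},{"rx":0,"ry":0,"rz":0,"dx":0,"dy":0,"dz":0,"fingers":0.045}]'

```text
time_s: 10.0
position: [0.5831, 0.2475, 0.1929]
tool_rot: [[0.956, 0.294, 0.011], [0.294, -0.956, 0.002], [0.011, 0.001, -1.0]]
ft_force: [0.6, 0.1, 0.8]
grip_width: 0.0456
gripper_force: 0.0
```

Call:
arm_command --deltas '[{"rx":0,"ry":0,"rz":0,"dx":-0.015,"dy":0.013,"dz":0,"fingers":0.045},{"rx":0,"ry":0,"rz":0,"dx":-0.029,"dy":0.0255,"dz":0,"fingers":0.045},{"rx":0,"ry":0,"rz":0,"dx":-0.029,"dy":0.0255,"dz":0,"fingers":0.045},{"rx":0,"ry":0,"rz":0,"dx":-0.029,"dy":0.0255,"dz":0,"fingers":0.045},{"rx":0,"ry":0,"rz":0,"dx":-0.029,"dy":0.0255,"dz":0,"fingers":0.045},{"rx":0,"ry":0,"rz":0,"dx":-0.029,"dy":0.0255,"dz":0,"fingers":0.045},{"rx":0,"ry":0,"rz":0,"dx":-0.029,"dy":0.0255,"dz":0.01,"fingers":0.045},{"rx":0,"ry":0,"rz":0,"dx":-0.0145,"dy":0.0125,"dz":0.02,"fingers":0.045},{"rx":0,"ry":0,"rz":0,"dx":0,"dy":0,"dz":0.03,"fingers":0.045},{"rx":0,"ry":0,"rz":0,"dx":0,"dy":0,"dz":0.01,"fingers":0.045},{"rx":0,"ry":0,"rz":0,"dx":0,"dy":0,"dz":0,"fingers":0.045},{"rx":0,"ry":0,"rz":0,"dx":0,"dy":0,"dz":0,"fingers":0.045}]'

```text
time_s: 11.2
position: [0.4398, 0.0167, 0.1172]
tool_rot: [[0.955, 0.295, 0.001], [0.295, -0.955, -0.0], [0.001, 0.001, -1.0]]
ft_force: [0.4, 0.9, -0.1]
grip_width: 0.045
gripper_force: 0.0
```

```bash
cat > mv.py <<'E'
import sys,cv2
from rig import env
from fit import *
# mv.py: fit the placed ring: dump both crops around (X,Y,Z) with red rings of radius r at heights z1..
out,X,Y,r,*zs=sys.argv[1:];X,Y,r=map(float,(X,Y,r));o=[];a=np.linspace(0,2*np.pi,60)
print(env.observe()["position"])
for n in("scene","top"):
    im=env.get_image(n)["color"];c=n[0];z0=proj(c,[[X,Y,.05]])[0].astype(int)-35
    k=cv2.resize(im[z0[1]:z0[1]+70,z0[0]:z0[0]+70],(350,350),interpolation=cv2.INTER_CUBIC)
    for z in zs:
        z,rr=map(float,z.split(","));q=(proj(c,np.c_[X+rr*np.cos(a),Y+rr*np.sin(a),0*a+z])+.5-z0)*5
        cv2.polylines(k,[q.astype(int)],True,(0,0,255),1)
    o.append(k)
cv2.imwrite(f"pics/{out}.png",np.hstack(o))
E
python3 mv.py L1 .581 .247 0 .003,.041 .123,.007
```

```text
[0.4398 0.0167 0.1172]
```

View pics/L1.png

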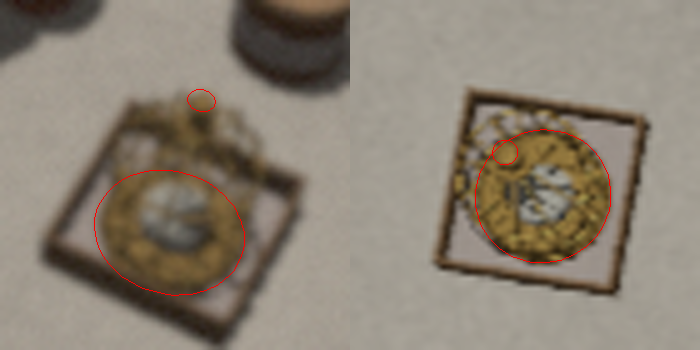

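The large cage stands upright and centred in its tray; the foot and finial rings fit at crop (170,232) and (202,100). Now the medium one.

Call:
arm_command --deltas '[{"rx":0,"ry":0,"rz":0,"dx":-0.001,"dy":0,"dz":0.015,"fingers":0.045},{"rx":0,"ry":0,"rz":0,"dx":0,"dy":0,"dz":0.015,"fingers":0.045},{"rx":0,"ry":0,"rz":0,"dx":0,"dy":0,"dz":0.007,"fingers":0.045},{"rx":0,"ry":0,"rz":0,"dx":0,"dy":0,"dz":0,"fingers":0.03},{"rx":0,"ry":0,"rz":0,"dx":0,"dy":0,"dz":0,"fingers":0.022},{"rx":0,"ry":0,"rz":0,"dx":0,"dy":0,"dz":0,"fingers":0.018},{"rx":0,"ry":0,"rz":0,"dx":0,"dy":0,"dz":0,"fingers":0.015},{"rx":0,"ry":0,"rz":0,"dx":0,"dy":0,"dz":0,"fingers":0.01},{"rx":0,"ry":0,"rz":0,"dx":0,"dy":0,"dz":0,"fingers":0.005},{"rx":0,"ry":0,"rz":0,"dx":0,"dy":0,"dz":0,"fingers":0.005}]'

```text
time_s: 12.3
position: [0.4386, 0.016, 0.0798]
tool_rot: [[0.956, 0.294, 0.001], [0.294, -0.956, -0.001], [0.001, 0.001, -1.0]]
ft_force: [-0.6, -1.2, 6.4]
grip_width: 0.0122
gripper_force: 39.2
```

Call:
arm_command --deltas '[{"rx":0,"ry":0,"rz":0,"dx":0,"dy":0,"dz":-0.005,"fingers":0.005},{"rx":0,"ry":0,"rz":0,"dx":0,"dy":0,"dz":-0.015,"fingers":0.005},{"rx":0,"ry":0,"rz":0,"dx":0,"dy":0,"dz":-0.02,"fingers":0.005},{"rx":0,"ry":0,"rz":0,"dx":0.014,"dy":0.004,"dz":-0.015,"fingers":0.005},{"rx":0,"ry":0,"rz":0,"dx":0.03,"dy":0.009,"dz":0,"fingers":0.005},{"rx":0,"ry":0,"rz":0,"dx":0.03,"dy":0.009,"dz":0,"fingers":0.005},{"rx":0,"ry":0,"rz":0,"dx":0.03,"dy":0.009,"dz":0,"fingers":0.005},{"rx":0,"ry":0,"rz":0,"dx":0.03,"dy":0.009,"dz":0,"fingers":0.005},{"rx":0,"ry":0,"rz":0,"dx":0.02,"dy":0.006,"dz":0,"fingers":0.005},{"rx":0,"ry":0,"rz":0,"dx":0.01,"dy":0.003,"dz":0,"fingers":0.005},{"rx":0,"ry":0,"rz":0,"dx":0,"dy":0,"dz":0,"fingers":0.005},{"rx":0,"ry":0,"rz":0,"dx":0,"dy":0,"dz":0,"fingers":0.005}]'

```text
time_s: 13.5
position: [0.6086, 0.0178, 0.134]
tool_rot: [[0.956, 0.294, -0.002], [0.294, -0.956, 0.0], [-0.001, -0.001, -1.0]]
ft_force: [0.3, 1.0, -1.2]
grip_width: 0.0123
gripper_force: 39.2
```

```bash
python3 mv.py M1 .610 .0175 0 .058,.031
```

```text
[0.6086 0.0178 0.134 ]
```

View pics/M1.png

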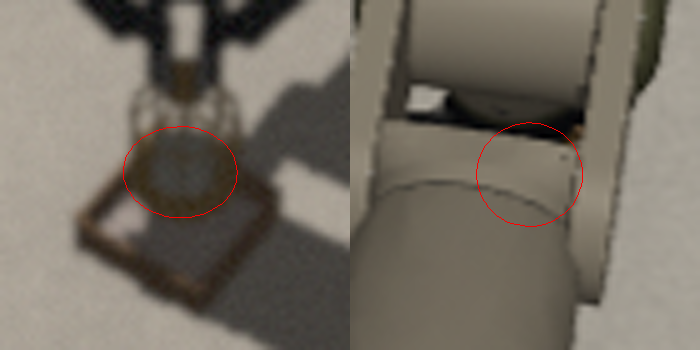

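Call:
arm_command --deltas '[{"rx":0,"ry":0,"rz":0,"dx":0.0025,"dy":0.002,"dz":0.005,"fingers":0.005},{"rx":0,"ry":0,"rz":0,"dx":0,"dy":0,"dz":0.012,"fingers":0.005},{"rx":0,"ry":0,"rz":0,"dx":0,"dy":0,"dz":0.012,"fingers":0.005},{"rx":0,"ry":0,"rz":0,"dx":0,"dy":0,"dz":0.01,"fingers":0.005},{"rx":0,"ry":0,"rz":0,"dx":0,"dy":0,"dz":0.005,"fingers":0.005},{"rx":0,"ry":0,"rz":0,"dx":0,"dy":0,"dz":0.003,"fingers":0.005},{"rx":0,"ry":0,"rz":0,"dx":0,"dy":0,"dz":0.001,"fingers":0.005},{"rx":0,"ry":0,"rz":0,"dx":0,"dy":0,"dz":0,"fingers":0.005},{"rx":0,"ry":0,"rz":0,"dx":0,"dy":0,"dz":0,"fingers":0.005}]'

```text
time_s: 14.5
position: [0.6125, 0.0165, 0.0867]
tool_rot: [[0.956, 0.294, 0.001], [0.294, -0.956, -0.0], [0.001, 0.0, -1.0]]
ft_force: [0.2, 0.1, -2.0]
grip_width: 0.0119
gripper_force: 39.2
```

Contact is expected near z 0.083.

Call:
arm_command --deltas '[{"rx":0,"ry":0,"rz":0,"dx":0,"dy":0,"dz":0.0015,"fingers":0.005},{"rx":0,"ry":0,"rz":0,"dx":0,"dy":0,"dz":0.001,"fingers":0.005},{"rx":0,"ry":0,"rz":0,"dx":0,"dy":0,"dz":0.001,"fingers":0.005},{"rx":0,"ry":0,"rz":0,"dx":0,"dy":0,"dz":0.0005,"fingers":0.005},{"rx":0,"ry":0,"rz":0,"dx":0,"dy":0,"dz":0,"fingers":0.005}]'

```text
time_s: 15.0
position: [0.6124, 0.0164, 0.0829]
tool_rot: [[0.956, 0.294, 0.001], [0.294, -0.956, -0.0], [0.001, 0.0, -1.0]]
ft_force: [-1.7, -0.4, 4.6]
grip_width: 0.0121
gripper_force: 39.8
```

Call:
arm_command --deltas '[{"rx":0,"ry":0,"rz":0,"dx":0,"dy":0,"dz":-0.0005,"fingers":0.016},{"rx":0,"ry":0,"rz":0,"dx":0,"dy":0,"dz":0,"fingers":0.025},{"rx":0,"ry":0,"rz":0,"dx":0,"dy":0,"dz":0,"fingers":0.045},{"rx":0,"ry":0,"rz":0,"dx":0,"dy":0,"dz":0,"fingers":0.045},{"rx":0,"ry":0,"rz":0,"dx":0,"dy":0,"dz":-0.01,"fingers":0.045},{"rx":0,"ry":0,"rz":0,"dx":0,"dy":0,"dz":-0.03,"fingers":0.045},{"rx":0,"ry":0,"rz":0,"dx":0,"dy":0,"dz":-0.03,"fingers":0.045},{"rx":0,"ry":0,"rz":0,"dx":0,"dy":0,"dz":0,"fingers":0.045}]'

```text
time_s: 15.8
position: [0.6141, 0.0163, 0.1578]
tool_rot: [[0.956, 0.294, 0.008], [0.294, -0.956, -0.001], [0.008, 0.004, -1.0]]
ft_force: [-0.2, -0.3, 0.9]
grip_width: 0.0449
gripper_force: 0.0
```

Call:
arm_command --deltas '[{"rx":0,"ry":0,"rz":0,"dx":-0.014,"dy":0.0085,"dz":0,"fingers":0.045},{"rx":0,"ry":0,"rz":0,"dx":-0.028,"dy":0.017,"dz":0,"fingers":0.045},{"rx":0,"ry":0,"rz":0,"dx":-0.028,"dy":0.017,"dz":0,"fingers":0.045},{"rx":0,"ry":0,"rz":0,"dx":-0.028,"dy":0.017,"dz":0,"fingers":0.045},{"rx":0,"ry":0,"rz":0,"dx":-0.028,"dy":0.017,"dz":0,"fingers":0.045},{"rx":0,"ry":0,"rz":0,"dx":-0.028,"dy":0.017,"dz":0,"fingers":0.045},{"rx":0,"ry":0,"rz":0,"dx":-0.028,"dy":0.017,"dz":0,"fingers":0.045},{"rx":0,"ry":0,"rz":0,"dx":-0.016,"dy":0.008,"dz":0.015,"fingers":0.045},{"rx":0,"ry":0,"rz":0,"dx":0,"dy":0,"dz":0.025,"fingers":0.045},{"rx":0,"ry":0,"rz":0,"dx":0,"dy":0,"dz":0.015,"fingers":0.045},{"rx":0,"ry":0,"rz":0,"dx":0,"dy":0,"dz":0,"fingers":0.045},{"rx":0,"ry":0,"rz":0,"dx":0,"dy":0,"dz":0,"fingers":0.045}]'

```text
time_s: 17.0
position: [0.4581, -0.1551, 0.0982]
tool_rot: [[0.956, 0.295, 0.0], [0.295, -0.956, -0.0], [0.0, 0.0, -1.0]]
ft_force: [0.2, 0.1, 1.5]
grip_width: 0.0448
gripper_force: 0.0
```

```bash
python3 mv.py M2 .610 .0175 0 .003,.031 .099,.007
```

```text
[ 0.4581 -0.1551  0.0982]
```

View pics/M2.png

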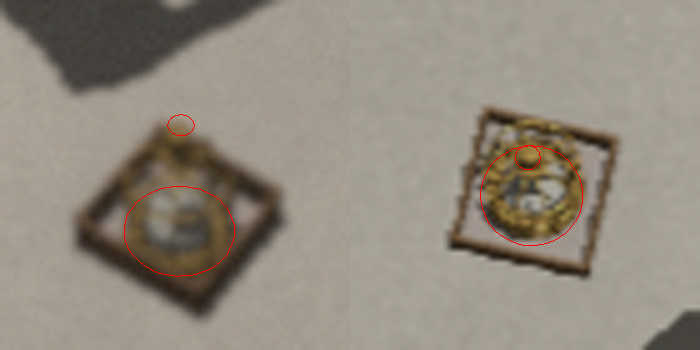

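The medium cage stands upright in its tray; the foot ring at crop (180,231) fits. Now the first small cage.

Call:
arm_command --deltas '[{"rx":0,"ry":0,"rz":0,"dx":0,"dy":0,"dz":0.015,"fingers":0.045},{"rx":0,"ry":0,"rz":0,"dx":0,"dy":0,"dz":0.015,"fingers":0.045},{"rx":0,"ry":0,"rz":0,"dx":0,"dy":0,"dz":0.012,"fingers":0.045},{"rx":0,"ry":0,"rz":0,"dx":0,"dy":0,"dz":0,"fingers":0.03},{"rx":0,"ry":0,"rz":0,"dx":0,"dy":0,"dz":0,"fingers":0.022},{"rx":0,"ry":0,"rz":0,"dx":0,"dy":0,"dz":0,"fingers":0.018},{"rx":0,"ry":0,"rz":0,"dx":0,"dy":0,"dz":0,"fingers":0.015},{"rx":0,"ry":0,"rz":0,"dx":0,"dy":0,"dz":0,"fingers":0.01},{"rx":0,"ry":0,"rz":0,"dx":0,"dy":0,"dz":0,"fingers":0.005},{"rx":0,"ry":0,"rz":0,"dx":0,"dy":0,"dz":0,"fingers":0.005}]'

```text
time_s: 18.1
position: [0.4583, -0.1554, 0.0566]
tool_rot: [[0.956, 0.294, 0.001], [0.294, -0.956, -0.001], [0.001, 0.001, -1.0]]
ft_force: [-0.7, -0.8, 5.9]
grip_width: 0.0124
gripper_force: 39.2
```

Call:
arm_command --deltas '[{"rx":0,"ry":0,"rz":0,"dx":0,"dy":0,"dz":-0.005,"fingers":0.005},{"rx":0,"ry":0,"rz":0,"dx":0,"dy":0,"dz":-0.015,"fingers":0.005},{"rx":0,"ry":0,"rz":0,"dx":0,"dy":0,"dz":-0.02,"fingers":0.005},{"rx":0,"ry":0,"rz":0,"dx":0.013,"dy":0.007,"dz":-0.015,"fingers":0.005},{"rx":0,"ry":0,"rz":0,"dx":0.027,"dy":0.014,"dz":0,"fingers":0.005},{"rx":0,"ry":0,"rz":0,"dx":0.027,"dy":0.014,"dz":0,"fingers":0.005},{"rx":0,"ry":0,"rz":0,"dx":0.027,"dy":0.014,"dz":0,"fingers":0.005},{"rx":0,"ry":0,"rz":0,"dx":0.027,"dy":0.014,"dz":0,"fingers":0.005},{"rx":0,"ry":0,"rz":0,"dx":0.017,"dy":0.009,"dz":0,"fingers":0.005},{"rx":0,"ry":0,"rz":0,"dx":0.009,"dy":0.004,"dz":0,"fingers":0.005},{"rx":0,"ry":0,"rz":0,"dx":0,"dy":0,"dz":0,"fingers":0.005},{"rx":0,"ry":0,"rz":0,"dx":0,"dy":0,"dz":0,"fingers":0.005}]'

```text
time_s: 19.3
position: [0.6202, -0.1842, 0.1105]
tool_rot: [[0.956, 0.294, -0.001], [0.294, -0.956, 0.001], [-0.001, -0.001, -1.0]]
ft_force: [-0.1, -1.4, -1.8]
grip_width: 0.0119
gripper_force: 39.2
```

```bash
python3 mv.py A1 .6212 -.1844 0 .055,.022 .003,.03
```

```text
[ 0.6202 -0.1842  0.1105]
```

View pics/A1.png

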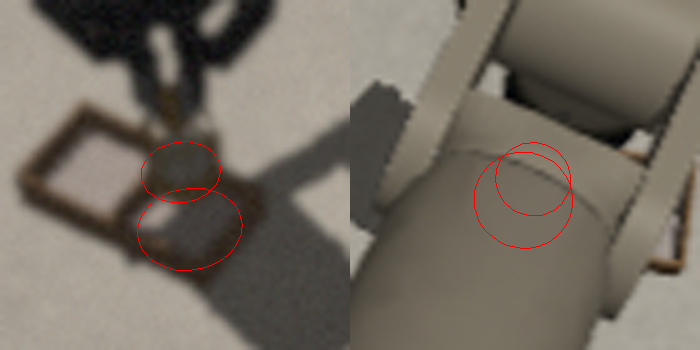

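Call:
arm_command --deltas '[{"rx":0,"ry":0,"rz":0,"dx":0.0025,"dy":0.001,"dz":0.005,"fingers":0.005},{"rx":0,"ry":0,"rz":0,"dx":0,"dy":0,"dz":0.012,"fingers":0.005},{"rx":0,"ry":0,"rz":0,"dx":0,"dy":0,"dz":0.012,"fingers":0.005},{"rx":0,"ry":0,"rz":0,"dx":0,"dy":0,"dz":0.01,"fingers":0.005},{"rx":0,"ry":0,"rz":0,"dx":0,"dy":0,"dz":0.005,"fingers":0.005},{"rx":0,"ry":0,"rz":0,"dx":0,"dy":0,"dz":0.003,"fingers":0.005},{"rx":0,"ry":0,"rz":0,"dx":0,"dy":0,"dz":0.0005,"fingers":0.005},{"rx":0,"ry":0,"rz":0,"dx":0,"dy":0,"dz":0,"fingers":0.005},{"rx":0,"ry":0,"rz":0,"dx":0,"dy":0,"dz":0,"fingers":0.005}]'

```text
time_s: 20.3
position: [0.6237, -0.1847, 0.0638]
tool_rot: [[0.956, 0.294, 0.001], [0.294, -0.956, -0.0], [0.001, 0.001, -1.0]]
ft_force: [1.0, 0.4, -1.4]
grip_width: 0.0122
gripper_force: 39.2
```

Call:
arm_command --deltas '[{"rx":0,"ry":0,"rz":0,"dx":0,"dy":0,"dz":0.0015,"fingers":0.005},{"rx":0,"ry":0,"rz":0,"dx":0,"dy":0,"dz":0.001,"fingers":0.005},{"rx":0,"ry":0,"rz":0,"dx":0,"dy":0,"dz":0.001,"fingers":0.005},{"rx":0,"ry":0,"rz":0,"dx":0,"dy":0,"dz":0.0005,"fingers":0.005},{"rx":0,"ry":0,"rz":0,"dx":0,"dy":0,"dz":0,"fingers":0.005}]'

```text
time_s: 20.8
position: [0.6235, -0.1847, 0.0596]
tool_rot: [[0.956, 0.294, 0.0], [0.294, -0.956, -0.0], [0.0, 0.0, -1.0]]
ft_force: [-1.9, 0.0, 2.8]
grip_width: 0.0119
gripper_force: 39.5
```

Touched down (force went from −1.4 to +2.8 N). Release and rise.

Call:
arm_command --deltas '[{"rx":0,"ry":0,"rz":0,"dx":0,"dy":0,"dz":0,"fingers":0.016},{"rx":0,"ry":0,"rz":0,"dx":0,"dy":0,"dz":0,"fingers":0.025},{"rx":0,"ry":0,"rz":0,"dx":0,"dy":0,"dz":0,"fingers":0.04},{"rx":0,"ry":0,"rz":0,"dx":0,"dy":0,"dz":0,"fingers":0.04},{"rx":0,"ry":0,"rz":0,"dx":0,"dy":0,"dz":-0.01,"fingers":0.04},{"rx":0,"ry":0,"rz":0,"dx":0,"dy":0,"dz":-0.03,"fingers":0.04},{"rx":0,"ry":0,"rz":0,"dx":0,"dy":0,"dz":-0.035,"fingers":0.04},{"rx":0,"ry":0,"rz":0,"dx":0,"dy":0,"dz":0,"fingers":0.04}]'

```text
time_s: 21.6
position: [0.6254, -0.1855, 0.1403]
tool_rot: [[0.956, 0.294, 0.009], [0.295, -0.956, -0.004], [0.007, 0.007, -1.0]]
ft_force: [0.1, 0.8, 0.2]
grip_width: 0.0397
gripper_force: 0.0
```

Call:
arm_command --deltas '[{"rx":0,"ry":0,"rz":0,"dx":-0.011,"dy":0.014,"dz":0,"fingers":0.045},{"rx":0,"ry":0,"rz":0,"dx":-0.022,"dy":0.029,"dz":0,"fingers":0.045},{"rx":0,"ry":0,"rz":0,"dx":-0.022,"dy":0.029,"dz":0,"fingers":0.045},{"rx":0,"ry":0,"rz":0,"dx":-0.022,"dy":0.029,"dz":0,"fingers":0.045},{"rx":0,"ry":0,"rz":0,"dx":-0.022,"dy":0.029,"dz":0,"fingers":0.045},{"rx":0,"ry":0,"rz":0,"dx":-0.022,"dy":0.029,"dz":0,"fingers":0.045},{"rx":0,"ry":0,"rz":0,"dx":-0.022,"dy":0.029,"dz":0,"fingers":0.045},{"rx":0,"ry":0,"rz":0,"dx":-0.01,"dy":0.012,"dz":0.01,"fingers":0.045},{"rx":0,"ry":0,"rz":0,"dx":0,"dy":0,"dz":0.015,"fingers":0.045},{"rx":0,"ry":0,"rz":0,"dx":0,"dy":0,"dz":0.012,"fingers":0.045},{"rx":0,"ry":0,"rz":0,"dx":0,"dy":0,"dz":0,"fingers":0.045},{"rx":0,"ry":0,"rz":0,"dx":0,"dy":0,"dz":0,"fingers":0.045}]'

```text
time_s: 22.8
position: [0.5363, -0.4202, 0.0971]
tool_rot: [[0.955, 0.295, -0.001], [0.295, -0.955, 0.001], [-0.0, -0.001, -1.0]]
ft_force: [0.1, 0.6, 0.1]
grip_width: 0.0452
gripper_force: 0.0
```

```bash
python3 mv.py A2 .6212 -.1844 0 .003,.022 .075,.007
```

```text
[ 0.5363 -0.4202  0.0971]
```

View pics/A2.png

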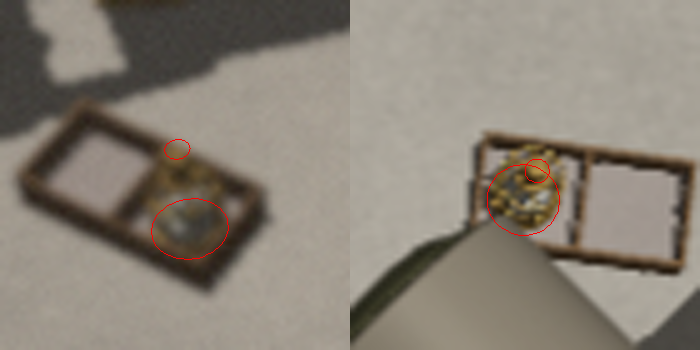

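The first small cage stands in its cell (left half of the tray in the top crop, foot ring at (523,200)), upright. Now the second.

Call:
arm_command --deltas '[{"rx":0,"ry":0,"rz":0,"dx":0,"dy":0.001,"dz":0.015,"fingers":0.045},{"rx":0,"ry":0,"rz":0,"dx":0,"dy":0,"dz":0.015,"fingers":0.045},{"rx":0,"ry":0,"rz":0,"dx":0,"dy":0,"dz":0.011,"fingers":0.045},{"rx":0,"ry":0,"rz":0,"dx":0,"dy":0,"dz":0,"fingers":0.03},{"rx":0,"ry":0,"rz":0,"dx":0,"dy":0,"dz":0,"fingers":0.022},{"rx":0,"ry":0,"rz":0,"dx":0,"dy":0,"dz":0,"fingers":0.018},{"rx":0,"ry":0,"rz":0,"dx":0,"dy":0,"dz":0,"fingers":0.015},{"rx":0,"ry":0,"rz":0,"dx":0,"dy":0,"dz":0,"fingers":0.01},{"rx":0,"ry":0,"rz":0,"dx":0,"dy":0,"dz":0,"fingers":0.005},{"rx":0,"ry":0,"rz":0,"dx":0,"dy":0,"dz":0,"fingers":0.005}]'

```text
time_s: 23.9
position: [0.5367, -0.4219, 0.0571]
tool_rot: [[0.956, 0.294, 0.001], [0.294, -0.956, -0.001], [0.001, 0.001, -1.0]]
ft_force: [0.1, 1.3, 6.1]
grip_width: 0.0121
gripper_force: 39.1
```

Call:
arm_command --deltas '[{"rx":0,"ry":0,"rz":0,"dx":0,"dy":0,"dz":-0.005,"fingers":0.005},{"rx":0,"ry":0,"rz":0,"dx":0,"dy":0,"dz":-0.015,"fingers":0.005},{"rx":0,"ry":0,"rz":0,"dx":0,"dy":0,"dz":-0.02,"fingers":0.005},{"rx":0,"ry":0,"rz":0,"dx":0.01,"dy":-0.0115,"dz":-0.015,"fingers":0.005},{"rx":0,"ry":0,"rz":0,"dx":0.0225,"dy":-0.0265,"dz":0,"fingers":0.005},{"rx":0,"ry":0,"rz":0,"dx":0.0225,"dy":-0.0265,"dz":0,"fingers":0.005},{"rx":0,"ry":0,"rz":0,"dx":0.0225,"dy":-0.0265,"dz":0,"fingers":0.005},{"rx":0,"ry":0,"rz":0,"dx":0.0225,"dy":-0.0265,"dz":0,"fingers":0.005},{"rx":0,"ry":0,"rz":0,"dx":0.015,"dy":-0.018,"dz":0,"fingers":0.005},{"rx":0,"ry":0,"rz":0,"dx":0.008,"dy":-0.009,"dz":0,"fingers":0.005},{"rx":0,"ry":0,"rz":0,"dx":0,"dy":0,"dz":0,"fingers":0.005},{"rx":0,"ry":0,"rz":0,"dx":0,"dy":0,"dz":0,"fingers":0.005}]'

```text
time_s: 25.1
position: [0.6112, -0.248, 0.1113]
tool_rot: [[0.956, 0.294, -0.0], [0.294, -0.956, -0.0], [-0.0, 0.0, -1.0]]
ft_force: [0.6, -0.8, -0.4]
grip_width: 0.0119
gripper_force: 39.1
```

```bash
python3 mv.py B1 .6115 -.247 0 .055,.022 .003,.03
```

```text
[ 0.6112 -0.248   0.1113]
```

View pics/B1.png

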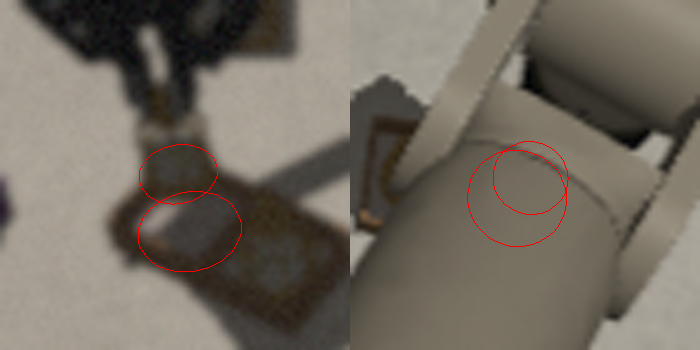

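Call:
arm_command --deltas '[{"rx":0,"ry":0,"rz":0,"dx":0.0025,"dy":0,"dz":0.005,"fingers":0.005},{"rx":0,"ry":0,"rz":0,"dx":0,"dy":0,"dz":0.012,"fingers":0.005},{"rx":0,"ry":0,"rz":0,"dx":0,"dy":0,"dz":0.012,"fingers":0.005},{"rx":0,"ry":0,"rz":0,"dx":0,"dy":0,"dz":0.01,"fingers":0.005},{"rx":0,"ry":0,"rz":0,"dx":0,"dy":0,"dz":0.005,"fingers":0.005},{"rx":0,"ry":0,"rz":0,"dx":0,"dy":0,"dz":0.003,"fingers":0.005},{"rx":0,"ry":0,"rz":0,"dx":0,"dy":0,"dz":0.0005,"fingers":0.005},{"rx":0,"ry":0,"rz":0,"dx":0,"dy":0,"dz":0,"fingers":0.005},{"rx":0,"ry":0,"rz":0,"dx":0,"dy":0,"dz":0,"fingers":0.005}]'

```text
time_s: 26.1
position: [0.614, -0.2468, 0.0643]
tool_rot: [[0.956, 0.294, 0.001], [0.294, -0.956, -0.0], [0.001, 0.001, -1.0]]
ft_force: [0.7, 0.4, -1.6]
grip_width: 0.0115
gripper_force: 39.1
```

Call:
arm_command --deltas '[{"rx":0,"ry":0,"rz":0,"dx":0,"dy":0,"dz":0.0015,"fingers":0.005},{"rx":0,"ry":0,"rz":0,"dx":0,"dy":0,"dz":0.001,"fingers":0.005},{"rx":0,"ry":0,"rz":0,"dx":0,"dy":0,"dz":0.001,"fingers":0.005},{"rx":0,"ry":0,"rz":0,"dx":0,"dy":0,"dz":0.0005,"fingers":0.005},{"rx":0,"ry":0,"rz":0,"dx":0,"dy":0,"dz":0,"fingers":0.005}]'

```text
time_s: 26.6
position: [0.6139, -0.2467, 0.0601]
tool_rot: [[0.956, 0.294, 0.0], [0.294, -0.956, -0.0], [0.0, 0.0, -1.0]]
ft_force: [-0.2, 0.5, 2.8]
grip_width: 0.0121
gripper_force: 39.4
```

Call:
arm_command --deltas '[{"rx":0,"ry":0,"rz":0,"dx":0,"dy":0,"dz":0,"fingers":0.016},{"rx":0,"ry":0,"rz":0,"dx":0,"dy":0,"dz":0,"fingers":0.025},{"rx":0,"ry":0,"rz":0,"dx":0,"dy":0,"dz":0,"fingers":0.04},{"rx":0,"ry":0,"rz":0,"dx":0,"dy":0,"dz":0,"fingers":0.04},{"rx":0,"ry":0,"rz":0,"dx":0,"dy":0,"dz":-0.01,"fingers":0.04},{"rx":0,"ry":0,"rz":0,"dx":0,"dy":0,"dz":-0.03,"fingers":0.04},{"rx":0,"ry":0,"rz":0,"dx":0,"dy":0,"dz":-0.04,"fingers":0.04},{"rx":0,"ry":0,"rz":0,"dx":0,"dy":0,"dz":-0.04,"fingers":0.04},{"rx":0,"ry":0,"rz":0,"dx":0,"dy":0,"dz":-0.02,"fingers":0.04},{"rx":0,"ry":0,"rz":0,"dx":-0.01,"dy":0.02,"dz":0,"fingers":0.04},{"rx":0,"ry":0,"rz":0,"dx":-0.025,"dy":0.035,"dz":0,"fingers":0.04},{"rx":0,"ry":0,"rz":0,"dx":-0.03,"dy":0.035,"dz":0,"fingers":0.04}]'

```text
time_s: 27.8
position: [0.5783, -0.3523, 0.2009]
tool_rot: [[0.955, 0.296, 0.001], [0.296, -0.955, -0.001], [0.001, 0.001, -1.0]]
ft_force: [0.9, -0.6, 0.4]
grip_width: 0.04
gripper_force: 0.0
```

Call:
arm_command --deltas '[{"rx":0,"ry":0,"rz":0,"dx":-0.03,"dy":0.035,"dz":0,"fingers":0.04},{"rx":0,"ry":0,"rz":0,"dx":-0.03,"dy":0.035,"dz":0,"fingers":0.04},{"rx":0,"ry":0,"rz":0,"dx":-0.03,"dy":0.03,"dz":0,"fingers":0.04},{"rx":0,"ry":0,"rz":0,"dx":-0.03,"dy":0.02,"dz":0,"fingers":0.04},{"rx":0,"ry":0,"rz":0,"dx":-0.02,"dy":0.01,"dz":0,"fingers":0.04},{"rx":0,"ry":0,"rz":0,"dx":0,"dy":0,"dz":0,"fingers":0.04},{"rx":0,"ry":0,"rz":0,"dx":0,"dy":0,"dz":0,"fingers":0.04}]'

```text
time_s: 28.5
position: [0.4827, -0.5172, 0.2004]
tool_rot: [[0.956, 0.294, 0.001], [0.294, -0.956, -0.0], [0.0, 0.0, -1.0]]
ft_force: [0.0, 0.2, 0.1]
grip_width: 0.0402
gripper_force: 0.0
```

```bash
python3 - <<'E'
from rig import env
import cv2,numpy as np
a=env.get_image("scene")["color"][95:295,70:450];b=env.get_image("top")["color"][100:250,70:430]
o=np.zeros((600,720,3),np.uint8)
a=cv2.resize(a,(570,300),interpolation=cv2.INTER_CUBIC);b=cv2.resize(b,(720,300),interpolation=cv2.INTER_CUBIC)
o[:300,:570]=a;o[300:]=b;cv2.imwrite("pics/end.png",o)
E
```

```text
(no output)
```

View pics/end.png

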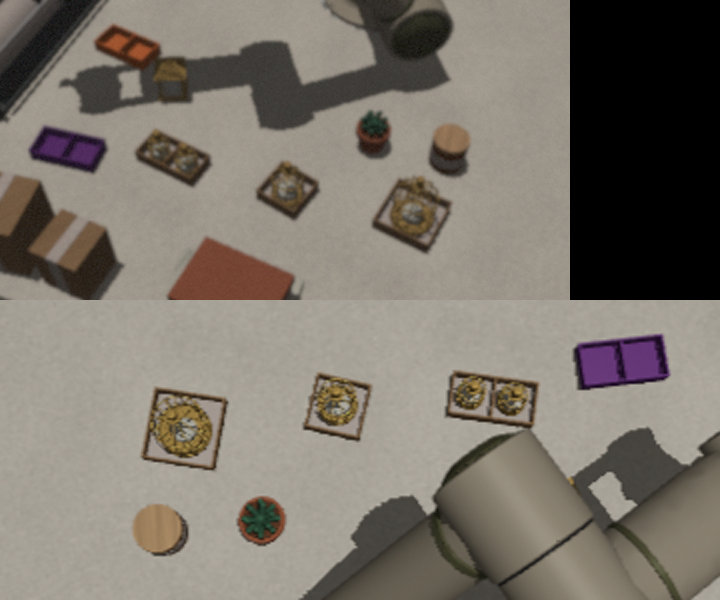

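All four cages stand in their trays: twin tray at (173,157), medium at (288,188) and large at (413,213) in the scene half. The lantern, jar and succulent have not moved.

```bash
python3 -c "
from rig import env
print(env.close_job())"
```

```text
the job is handed in; nothing more can be done
None
```

The job is handed in: all four birdcages stand upright in their trays, one small cage per cell, and the final pictures show the lantern, candle jar and succulent still in place.

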